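# Comb spatula blanks into two rows on the drying board

### The job

Take the wooden rake from its rubber mat and comb the scattered spatula blanks on each side of the drying board up against the low rib in its middle, so that each side ends with one neat row of its three blanks lying flat, side by side along the rib and close together. Then stand the rake upright on the middle of its mat again, the way round it stood, and let go. Move the blanks only with the rake, never with the fingers, and leave everything else on the table where it is.

Things in the scene. Friction and masses are not known exactly. Their poses are not given: they have to be found in the camera images.
- board: dark wooden drying board fixed to the table, 220 mm (its x) by 520 mm (its y), 12 mm thick; origin at the centre of its underside. A low rib runs along its x axis through the middle (y = 0): 12 mm wide, 200 mm long, top 14 mm above the board's face. No other walls. Three blanks lie scattered on either side of the rib
- mat: thin dark rubber mat fixed to the table, 200 mm (its x) by 90 mm (its y), 3 mm thick, left or right of the board; origin at the centre of its underside. The rake stands on it at the start, its head roughly along the mat's x
- rake_grip (a point): grip point in the middle of the rake's upright handle, a wooden post 24 mm square (sides along x and y), reaching from 46 to 112 mm above the tine tips; this point is 88 mm above the tips, over the middle of the head. x along the head, z up
- rake: wooden rake, 0.18 kg, standing by itself on its tines; origin level with the tine tips, under the middle. Head bar 158 mm (x) by 34 mm (y), 26 to 46 mm above the tips. Under it two rows of nine round tines, 8 mm thick, 17.5 mm apart along x, outer faces of the rows at y = +16 and -16 mm. Works the same with either side in front
- blank_l1: loose wooden spatula blank, a plain stick 120 mm (its x) by 14 mm by 10 mm high, about 18 g, lying on the board on the left (+y of the board) side of the rib; origin at its centre
- blank_l2: loose wooden spatula blank, a plain stick 120 mm (its x) by 14 mm by 10 mm high, about 18 g, lying on the board on the left (+y of the board) side of the rib; origin at its centre
- blank_l3: loose wooden spatula blank, a plain stick 120 mm (its x) by 14 mm by 10 mm high, about 18 g, lying on the board on the left (+y of the board) side of the rib; origin at its centre
- blank_r1: loose wooden spatula blank, a plain stick 120 mm (its x) by 14 mm by 10 mm high, about 18 g, lying on the board on the right (-y of the board) side of the rib; origin at its centre
- blank_r2: loose wooden spatula blank, a plain stick 120 mm (its x) by 14 mm by 10 mm high, about 18 g, lying on the board on the right (-y of the board) side of the rib; origin at its centre
- blank_r3: loose wooden spatula blank, a plain stick 120 mm (its x) by 14 mm by 10 mm high, about 18 g, lying on the board on the right (-y of the board) side of the rib; origin at its centre
- saucers: bystander: a stack of five white saucers, 96 mm across, 47 mm high; it stands on the side of the board where the mat is not
- bowl: bystander: a white bowl, 110 mm across, 60 mm high, beyond the board
- dish_a: bystander: a dark wooden dish, 104 mm across, 15 mm high, beyond the board
- dish_b: bystander: a second such dark wooden dish
- bottle: bystander: an amber glass bottle, 44 mm across, 100 mm high, beyond the board to the left
- tin: bystander: a flat round tin, 80 mm across, 25 mm high, near the robot
- brush: bystander: a brush 160 mm long lying near the robot

How it is judged:
On the way, in this order (a step that is already met when the one before it is completed fails the run):
1. the rake is lifted off its mat (z of rake_grip in the frame of mat above 0.12 m), for 0.2 s.
2. the blanks of one side lie in a row along the rib (((y of blank_l1 in the frame of board between 0 and 0.055 m and angle between the x axis of each of blank_l1, blank_l2, blank_l3 and the x axis of board, either way round below 0.15 rad and z of blank_l1 in the frame of board between 0.012 and 0.022 m and x of blank_l1 in the frame of board between -0.07 and 0.07 m and y of blank_l2 in the frame of board between 0 and 0.055 m and z of blank_l2 in the frame of board between 0.012 and 0.022 m and x of blank_l2 in the frame of board between -0.07 and 0.07 m and y of blank_l3 in the frame of board between 0 and 0.055 m and z of blank_l3 in the frame of board between 0.012 and 0.022 m and x of blank_l3 in the frame of board between -0.07 and 0.07 m) or (y of blank_r1 in the frame of board between -0.055 and 0 m and angle between the x axis of each of blank_r1, blank_r2, blank_r3 and the x axis of board, either way round below 0.15 rad and z of blank_r1 in the frame of board between 0.012 and 0.022 m and x of blank_r1 in the frame of board between -0.07 and 0.07 m and y of blank_r2 in the frame of board between -0.055 and 0 m and z of blank_r2 in the frame of board between 0.012 and 0.022 m and x of blank_r2 in the frame of board between -0.07 and 0.07 m and y of blank_r3 in the frame of board between -0.055 and 0 m and z of blank_r3 in the frame of board between 0.012 and 0.022 m and x of blank_r3 in the frame of board between -0.07 and 0.07 m))), for 0.2 s.
3. the blanks of both sides lie in rows along the rib (y of blank_l1 in the frame of board between 0 and 0.055 m and angle between the x axis of each of blank_l1, blank_l2, blank_l3, blank_r1, blank_r2, blank_r3 and the x axis of board, either way round below 0.15 rad and z of blank_l1 in the frame of board between 0.012 and 0.022 m and x of blank_l1 in the frame of board between -0.07 and 0.07 m and y of blank_l2 in the frame of board between 0 and 0.055 m and z of blank_l2 in the frame of board between 0.012 and 0.022 m and x of blank_l2 in the frame of board between -0.07 and 0.07 m and y of blank_l3 in the frame of board between 0 and 0.055 m and z of blank_l3 in the frame of board between 0.012 and 0.022 m and x of blank_l3 in the frame of board between -0.07 and 0.07 m and y of blank_r1 in the frame of board between -0.055 and 0 m and z of blank_r1 in the frame of board between 0.012 and 0.022 m and x of blank_r1 in the frame of board between -0.07 and 0.07 m and y of blank_r2 in the frame of board between -0.055 and 0 m and z of blank_r2 in the frame of board between 0.012 and 0.022 m and x of blank_r2 in the frame of board between -0.07 and 0.07 m and y of blank_r3 in the frame of board between -0.055 and 0 m and z of blank_r3 in the frame of board between 0.012 and 0.022 m and x of blank_r3 in the frame of board between -0.07 and 0.07 m), for 0.2 s.
4. the rake stands on its mat again (horizontal distance between rake_grip and mat below 0.035 m and angle between rake_grip's own z axis and vertical below 0.1 rad and z of rake_grip in the frame of mat between 0.085 and 0.097 m and angle between the x axis of rake_grip and the x axis of mat, either way round below 0.35 rad), for 0.2 s.
At the end, for the whole second after the job is handed in: Each blank lies flat on its own side of the rib, centre within 55 mm of the rib's centre line (41 mm if tight) and 70 mm of the board's middle along it, parallel within 0.15 rad; the rake stands upright (0.1 rad) on the mat, within 35 mm of its centre and 0.35 rad of its length (all of step 3 and all of step 4); the robot touches nothing.
It fails at once if the fingers touch a blank (contact force between the fingers and blank_l1 above 0.5 N or contact force between the fingers and blank_l2 above 0.5 N or contact force between the fingers and blank_l3 above 0.5 N or contact force between the fingers and blank_r1 above 0.5 N or contact force between the fingers and blank_r2 above 0.5 N or contact force between the fingers and blank_r3 above 0.5 N).
It fails at once if a bystander is shifted by more than 20 mm (distance of any of saucers, bowl, dish_a, dish_b, bottle, tin, brush from where it was at the start of the episode above 0.02 m).
It also fails if it takes over 58 s, if anything falls off the work surface, if the arm or the gripper's body presses on something with over 40 N, if the wrist force passes 120 N, or if a joint passes its speed limit or range.

### The arm

A 7-joint arm with a two-finger parallel gripper is mounted at the origin on the work surface. World frame = base frame: x ahead of the robot, y to its left, z up, the work surface at z = 0. Lengths are in m, angles in rad, forces in N, time in s.
With the tool pointing down it reaches from about 0.4 to 0.875 m from the base axis. Payload 4.4 kg.
Tool frame: the origin (TCP) lies on the centre line of the jaws, within the pads' length; the fingertips stand 22 mm ahead of it and the grasp point (between the pads) lies 3 mm ahead of it; z points along the fingers, y is the line along which they close (so a half turn about z gives the same grasp; the last joint's range is limited). The gripper opens to 85 mm and grips with 20 to 120 N. Pads are 22 mm wide; open, the fingers measure 114 mm over their backs; the gripper's body (76 mm by 85 mm) begins 54 mm behind the grasp point. The pads swing forward as they close: fully open they stand 13 mm farther back than shut.
Start: joints at [1.053, 0.628, 0.038, 1.517, -0.027, 0.996, -0.02], TCP at [0.284, -0.585, 0.253] pointing down, gripper open.
Joint ranges: [-3.06, 3.06], [-0.37, 2.12], [-1.25, 1.32], [0.18, 2.47], [-1.1, 4.24], [0.23, 1.98], [-2.94, 2.94]. Speed limits (rad/s): [2.57, 2.57, 3.14, 3.14, 3.14, 3.14, 3.14].

### API

Orientations are given as [roll, pitch, yaw] about the fixed x, y, z axes, in that order (R = Rz(yaw) Ry(pitch) Rx(roll)).
In Python, from plant import state, snapshot, close_job gives the robot as it stands. The module is installed in compiled form; this text tells all that it offers.
- The arm moves only by the shell command python3 -m jog 'ROWS' [FORCE]. ROWS is a JSON object of lists of equal length, an entry for each row: "grip": the opening, from 0 (shut) to 1 (fully open); "offset": the shift along the tool's x, y, z in cm, a list of three; "yaw": the turn about the tool's z in degrees. A call has exactly 10 rows; each row shifts and turns the commanded pose from where the row before left it, along the tool's axes as they then stand; what a row does not reach is not made up. A row lasts 1/8 s, in which the tool goes at most 62.5 mm and 10.7 degrees, less where a joint would pass 70% of its speed; a pose out of reach is approached as far as the arm can. A call is refused whole if a number of a shift passes 6.25 or a number of a turn 10.7, either way. A call with a gripper value outside its range is refused whole. The fingers move at their own pace and stop on an object; FORCE is the grip in N (left out, the last holds). Time passes only in rows, so rows that do not move let the fingers close, or fill a call up. It gives the time, the measured TCP pose, the force, the opening and the grip force at its end, in the units of the state.
- state(): the state, without advancing time (a new reading comes with each control period).
- snapshot(name): name is "side" or "top"; returns a dict with "pixels" (480x640x3 uint8, red, green, blue), "z_map" (480x640 float32, m along the optical axis (not along the pixel's ray), 0 where there is no reading), "fx", "fy", "cx", "cy" (pixels), "R" (3x3) and "t" (3): a world point X has camera coordinates R X + t. Camera axes: x right, y down, z forward; pixel columns grow to the right and rows downward; lengths in m; the calibration is good to about 2 mm. A picture is of the moment at which its call begins.
- close_job(): hands the job in; it is judged then, once.
The state is a dict: "time_s": time; "joints": joint angles; "dq": joint speeds; "effort": joint torques, N m; "tcp_pos": TCP position; "tcp_rot": TCP orientation; "ft_force": force on the tool from outside, world axes, zero at the start; "moment": the same for the moment, N m; "grip_width": finger opening in m; "grasp_force": force on a finger pad.
Only numpy, scipy, OpenCV 4.12 (cv2) and the standard library are available. Lean on these libraries where they do the work, as an engineer would, in place of code of your own. Each camera call takes 0.05 s, during which the arm holds its last target. There are 200 camera calls.

## Working session

There is one attempt and no reset: what is moved stays moved. The work goes in short steps, Python scripts to look and compute and a shell command to move; the robot and the scene stay as the last step left them, time stands still between calls to the robot, and variables do not carry over. Pictures are saved under pics/ and viewed, at most 10 in all, crops included, and the job is handed in when it is done.

```bash
mkdir -p pics; cat > h.py <<'E'
import numpy as np, cv2
from plant import state, snapshot
def snap(n,f):
    s=snapshot(n); cv2.imwrite('pics/'+f,s['pixels'][:,:,::-1]); np.savez('last_'+n,**s); return s
def w(s,u,v,z=None):
    R=np.array(s['R']);t=np.array(s['t'])
    d=np.array([(u-s['cx'])/s['fx'],(v-s['cy'])/s['fy'],1.])
    if z is None: return R.T@(d*s['z_map'][int(v),int(u)]-t)
    c=-R.T@t; r=R.T@d
    return c+r*(z-c[2])/r[2]
E
python3 - <<'E'
from h import *
s=snap('top','t0.png');snap('side','s0.png')
print(state()); print(s['R'],s['t'],s['fx'])
E
```

```text
{'time_s': 0.1, 'joints': array([ 1.05322221,  0.62925119,  0.03845176,  1.51827865, -0.02696799,
        0.99628262, -0.01998294]), 'dq': array([-1.25732763e-03, -2.83329121e-03, -3.07051743e-05, -1.86105414e-03,
       -2.71925281e-04, -4.00300978e-04,  1.16816371e-03]), 'effort': array([ 3.27952177e-03, -5.64537191e+01,  1.23036873e+00, -1.93974423e+01,
        1.12415152e-02,  5.39901783e-03,  1.16775479e-05]), 'tcp_pos': array([ 0.28355367, -0.58431036,  0.25247932]), 'tcp_rot': array([-3.13989165e+00,  4.80652692e-05,  4.51802736e-01]), 'ft_force': array([-1.11315652,  0.92466802,  0.56594841]), 'moment': array([-0.00424273,  0.03948756,  0.00418086]), 'grasp_force': 0.0, 'grip_width': 0.08541300917354608}
[[-0.02624272 -0.99965354 -0.00202844]
 [-0.98311202  0.026176   -0.18112309]
 [ 0.18111343 -0.00275898 -0.98345834]] [0.02482642 0.57703641 1.1181381 ] 564.5222480168104
```

View pics/t0.png

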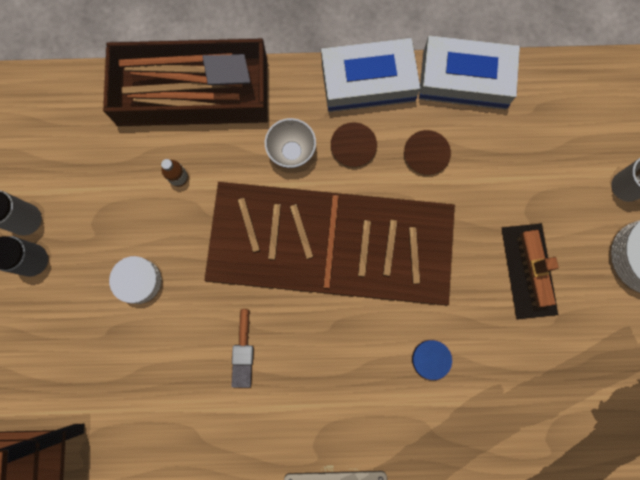

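View pics/s0.png

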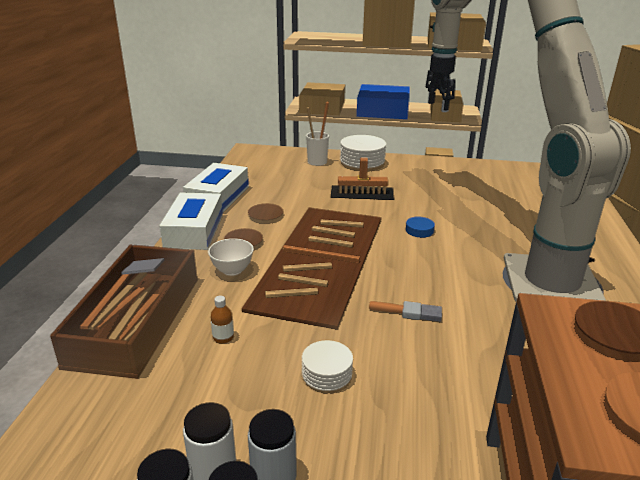

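```bash
python3 - <<'E'
from h import *
im=cv2.imread('pics/t0.png')
cv2.imwrite('pics/c0.png',cv2.resize(im[175:325,200:460],None,fx=3,fy=3,interpolation=cv2.INTER_CUBIC))
cv2.imwrite('pics/c1.png',cv2.resize(im[215:325,490:570],None,fx=5,fy=5,interpolation=cv2.INTER_CUBIC))
E
```

```text
(no output)
```

View pics/c0.png

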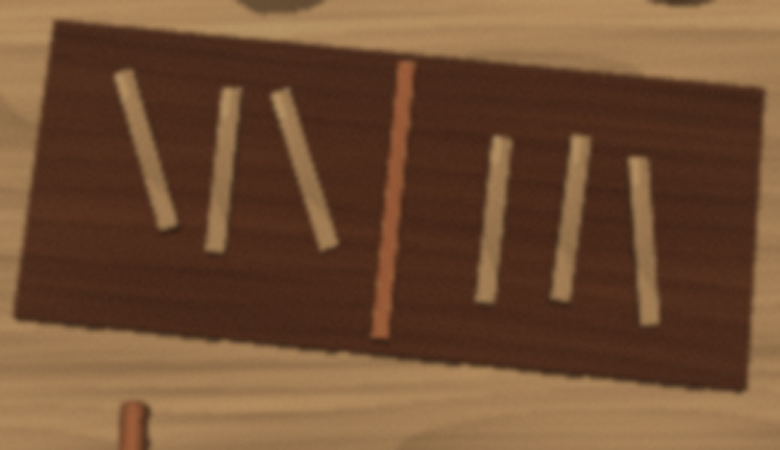

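View pics/c1.png

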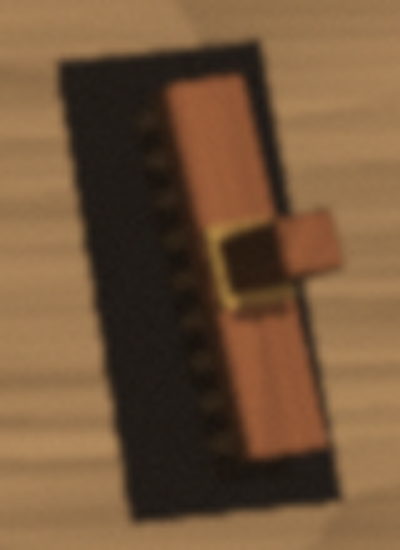

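```bash
python3 - <<'E'
from h import *
s=dict(np.load('last_top.npz'))
A=lambda p,z:w(s,p[0]/3+200,p[1]/3+175,z)[:2]
B=lambda p,z:w(s,p[0]/5+490,p[1]/5+215,z)[:2]
ang=lambda d:np.degrees(np.arctan2(d[1],d[0]))
bc=[A(p,.012) for p in [(55,20),(763,90),(745,390),(15,320)]]
c=np.mean(bc,0); y=(bc[0]+bc[3]-bc[1]-bc[2])/2; rib=[A((406,62),.026),A((380,338),.026)]
print('board',c,np.linalg.norm(y),ang(y)-90,'rib',np.mean(rib,0),ang(rib[0]-rib[1]),np.linalg.norm(rib[0]-rib[1]))
th=np.radians(ang(y)-90);M=np.array([[np.cos(th),np.sin(th)],[-np.sin(th),np.cos(th)]])
for n,p,q in [('l1',(124,72),(168,228)),('l2',(231,89),(215,251)),('l3',(281,92),(328,248)),('r1',(502,138),(485,302)),('r2',(580,137),(561,300)),('r3',(638,158),(650,324))]:
    P,Q=A(p,.022),A(q,.022); print(n,M@((P+Q)/2-c)*1000,ang(M@(P-Q)),np.linalg.norm(P-Q), 'ends',(M@(P-c)*1000).round(),(M@(Q-c)*1000).round())
m=[B(p,.003) for p in [(60,62),(258,42),(340,497),(133,520)]]
print('mat',np.mean(m,0),ang(m[0]+m[1]-m[2]-m[3]))
k=[B(p,.049) for p in [(163,85),(242,75),(328,445),(247,460)]]
print('head',np.mean(k,0),ang(k[0]+k[1]-k[2]-k[3]),np.linalg.norm(k[0]+k[1]-k[2]-k[3])/2)
print('post',B((308,240),.115))
for n,u,v in [('sauc',135,281),('bowl',290,145),('dA',354,146),('dB',427,153),('bottle',172,166),('tin',432,360)]: print(n,w(s,u,v))
E
```

```text
board [ 0.56821878 -0.00742763] 0.5156262106478553 -7.167753385841451 rib [ 0.56904367 -0.00726873] -6.954324669469648 0.1985917705767151
l1 [ 19.13567082 179.02343063] 22.382880824077738 0.11838521570519875 ends [ 74. 202.] [-36. 156.]
l2 [ 10.17082673 122.59139963] 1.0084548586210758 0.11758872760854602 ends [ 69. 124.] [-49. 122.]
l3 [15.81179946 65.12905656] 22.51354229170266 0.11792769280176817 ends [70. 88.] [-39.  43.]
r1 [ -6.76217275 -71.78180876] -0.9354640430254089 0.11810992081166644 ends [ 52. -73.] [-66. -71.]
r2 [  -0.34619099 -125.84175552] -2.1169548156625657 0.11772183112260359 ends [  58. -128.] [ -59. -124.]
r3 [ -11.25882786 -178.53371297] 8.076800670467552 0.11830945906027347 ends [  47. -170.] [ -70. -187.]
mat [ 0.49800525 -0.42967083] 4.353875554553653
head [ 0.49772737 -0.43264181] 7.442977423612967 0.15606342615518431
post [ 0.49887769 -0.43272886]
sauc [0.49286249 0.39872496 0.04554618]
bowl [0.79328858 0.07770976 0.0007955 ]
dA [ 0.78287101 -0.06429561  0.01286036]
dB [ 0.76422546 -0.22562217  0.00734617]
bottle [0.72442518 0.31722956 0.08530897]
tin [ 0.31737359 -0.20631276  0.02335892]
```

The top view shows the board's corners at (218,182), (454,205), (448,305) and (205,282), with three blanks on each side of the rib. The mat is at about (529,271), with the rake standing on it turned about 7°. Next I go above the rake.

```bash
python3 -m jog '{"grip":[1,1,1,1,1,1,1,1,1,1],"offset":[[0,0,0],[0,0,0],[3.87,-2.05,0],[3.87,-2.05,0],[3.87,-2.05,0],[3.87,-2.05,0],[3.87,-2.05,0],[3.87,-2.05,0],[0,0,0],[0,0,0]],"yaw":[9.2,9.2,0,0,0,0,0,0,0,0]}' 60
```

```text
time_s: 1.35
tcp_pos: [0.4973, -0.4328, 0.2528]
tcp_rot: [-3.141, 0.001, 0.131]
ft_force: [-0.5, -0.1, 0.1]
grip_width: 0.0853
grasp_force: 0.0
```

```bash
python3 -m jog '{"grip":[1,1,1,1,1,0,0,0,0,0],"offset":[[0.1,0,4.5],[0,0,4.5],[0,0,3.5],[0,0,2.9],[0,0,0.4],[0,0,0],[0,0,0],[0,0,0],[0,0,0],[0,0,0]],"yaw":[0,0,0,0,0,0,0,0,0,0]}' 60; python3 -c "
from h import *
s=snap('side','s1.png');im=s['pixels'][120:240,280:440,::-1];cv2.imwrite('pics/c2.png',cv2.resize(im,None,fx=4,fy=4))"
```

```text
time_s: 2.6
tcp_pos: [0.4994, -0.4328, 0.0964]
tcp_rot: [3.14, -0.001, 0.131]
ft_force: [-1.7, 1.0, 6.5]
grip_width: 0.0235
grasp_force: 59.2
```

View pics/c2.png

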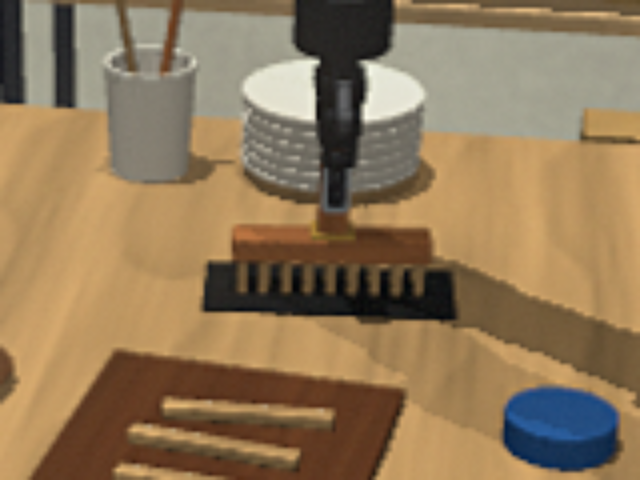

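```bash
python3 -m jog '{"grip":[0,0,0,0,0,0,0,0,0,0],"offset":[[0,0,-3],[0,0,-3],[0,0,-3],[0,0,0],[0,0,0],[0.26,-4.05,0],[0.26,-4.05,0],[0.26,-4.05,0],[0.26,-4.05,0],[0,-4.05,0]],"yaw":[0,0,0,7.3,7.3,0,0,0,0,0]}' 60; python3 -m jog '{"grip":[0,0,0,0,0,0,0,0,0,0],"offset":[[0,0,0],[0,0,2.5],[0,0,2.5],[0,0,1],[0,0,0],[0,0,0],[0,0,0],[0,0,0],[0,0,0],[0,0,0]],"yaw":[0,0,0,0,0,0,0,0,0,0]}'
```

```text
time_s: 3.9
tcp_pos: [0.5344, -0.2311, 0.1849]
tcp_rot: [-3.141, 0.001, -0.124]
ft_force: [1.1, 0.2, -2.7]
grip_width: 0.0234
grasp_force: 59.4
time_s: 5.15
tcp_pos: [0.5344, -0.2328, 0.1254]
tcp_rot: [3.142, -0.0, -0.124]
ft_force: [-0.4, -0.0, -3.0]
grip_width: 0.023
grasp_force: 59.7
```

```bash
python3 -m jog '{"grip":[0,0,0,0,0,0,0,0,0,0],"offset":[[0,0,1],[0,0,0.8],[0,-1.2,0],[0,-1.2,0],[0,-1.2,0],[0,-1.2,0],[0,-1.2,0],[0,-1.2,0],[0,-1.2,0],[0,0,0]],"yaw":[0,0,0,0,0,0,0,0,0,0]}'; python3 -c "
from h import *
s=snap('side','s2.png');im=s['pixels'][160:340,230:430,::-1];cv2.imwrite('pics/c3.png',cv2.resize(im,None,fx=3,fy=3))"
```

```text
time_s: 6.4
tcp_pos: [0.5451, -0.1478, 0.1073]
tcp_rot: [-3.141, 0.0, -0.122]
ft_force: [0.2, 0.1, -2.2]
grip_width: 0.0234
grasp_force: 59.6
```

View pics/c3.png

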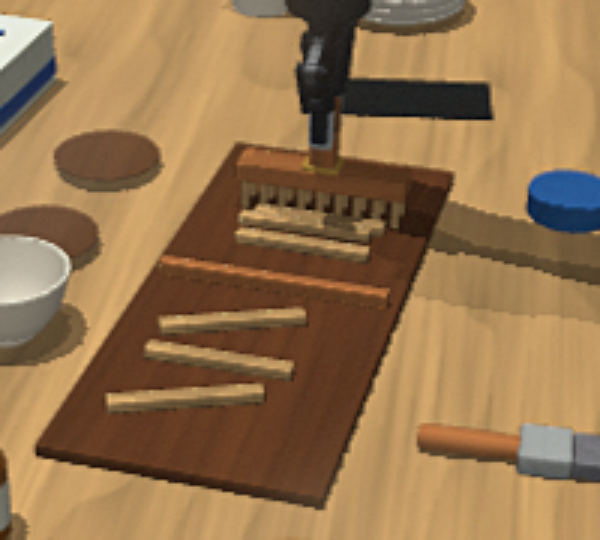

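```bash
python3 -m jog '{"grip":[0,0,0,0,0,0,0,0,0,0],"offset":[[0,-1.2,0],[0,-1.2,0],[0,-1.2,0],[0,-1.2,0],[0,-1,0],[0,-0.8,0],[0,-0.5,0],[0,-0.3,0],[0,-0.2,0],[0,0,0]],"yaw":[0,0,0,0,0,0,0,0,0,0]}';  python3 -c "
from h import *
s=snap('side','s3.png');im=s['pixels'][160:340,230:430,::-1];cv2.imwrite('pics/c4.png',cv2.resize(im,None,fx=3,fy=3))"
```

```text
time_s: 7.7
tcp_pos: [0.5542, -0.0741, 0.1073]
tcp_rot: [-3.142, -0.0, -0.124]
ft_force: [-0.6, -0.3, -2.9]
grip_width: 0.0235
grasp_force: 59.7
```

View pics/c4.png

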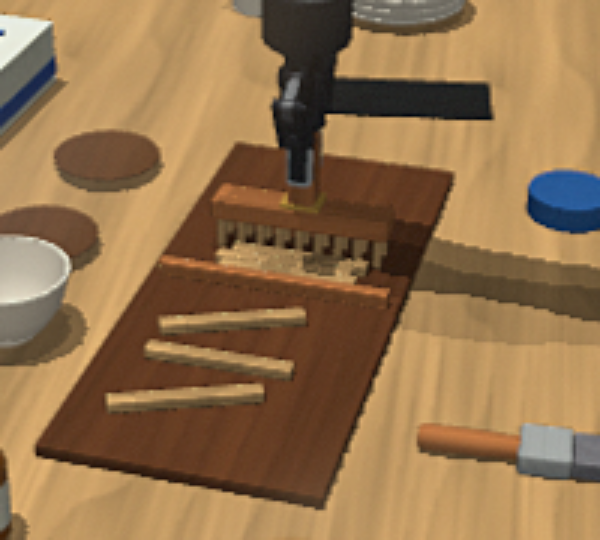

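```bash
python3 -m jog '{"grip":[0,0,0,0,0,0,0,0,0,0],"offset":[[0,-0.15,0],[0,-0.1,0],[0,-0.1,0],[0,-0.1,0],[0,-0.05,0],[0,0,0],[0,0,0],[0,0,0],[0,0,0],[0,0,0]],"yaw":[0,0,0,0,0,0,0,0,0,0]}'
```

```text
time_s: 9.0
tcp_pos: [0.5548, -0.0691, 0.1073]
tcp_rot: [-3.142, 0.0, -0.124]
ft_force: [-0.9, 0.9, -2.3]
grip_width: 0.0232
grasp_force: 59.7
```

```bash
python3 -m jog '{"grip":[0,0,0,0,0,0,0,0,0,0],"offset":[[0,-0.1,0],[0,-0.1,0],[0,0,0],[0,0.5,0],[0,0.5,0],[0,0,-2],[0,0,-2.5],[0,0,-1.5],[0.5,-3,0],[0.5,-5,0]],"yaw":[0,0,0,0,0,0,0,0,0,0]}'; python3 -m jog '{"grip":[0,0,0,0,0,0,0,0,0,0],"offset":[[0.5,-5,0],[0.5,-5,0],[0.1,-5,0],[0,-4.5,0],[0,-3,0],[0,0,0],[0,0,2],[0,0,1.5],[0,0,0],[0,0,0]],"yaw":[0,0,0,0,0,0,0,0,0,0]}'; python3 -c "
from h import *
s=snap('top','t4.png');im=s['pixels'][165:315,200:460,::-1];cv2.imwrite('pics/c5.png',cv2.resize(im,None,fx=3,fy=3))"
```

```text
time_s: 10.25
tcp_pos: [0.574, -0.0006, 0.1678]
tcp_rot: [3.14, -0.001, -0.129]
ft_force: [0.4, 0.8, -1.9]
grip_width: 0.0234
grasp_force: 59.8
time_s: 11.5
tcp_pos: [0.6129, 0.2226, 0.1327]
tcp_rot: [-3.141, -0.001, -0.125]
ft_force: [-0.5, 0.0, -1.8]
grip_width: 0.0234
grasp_force: 59.8
```

View pics/c5.png

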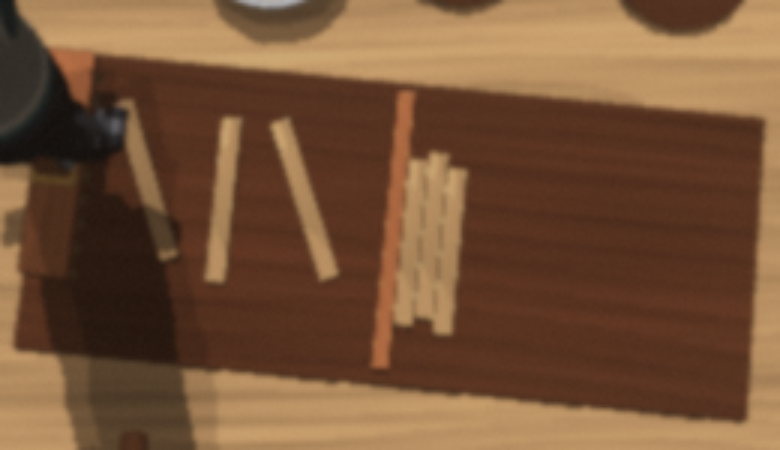

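The right side now has a neat, tight row at crop (397–465, 155–333). The rake is left of the left blanks, so I lower it and sweep back.

```bash
python3 -m jog '{"grip":[0,0,0,0,0,0,0,0,0,0],"offset":[[0,0,1.5],[0,0,1.07],[0,1.2,0],[0,1.2,0],[0,1.2,0],[0,1.2,0],[0,1.2,0],[0,1.2,0],[0,1.2,0],[0,1.2,0]],"yaw":[0,0,0,0,0,0,0,0,0,0]}';python3 -m jog '{"grip":[0,0,0,0,0,0,0,0,0,0],"offset":[[0,1.2,0],[0,1.2,0],[0,1.2,0],[0,1,0],[0,0.8,0],[0,0.6,0],[0,0.4,0],[0,0.2,0],[0,0,0],[0,0,0]],"yaw":[0,0,0,0,0,0,0,0,0,0]}';   python3 -c "
from h import *
s=snap('side','s5.png');im=s['pixels'][160:340,230:430,::-1];cv2.imwrite('pics/c6.png',cv2.resize(im,None,fx=3,fy=3))"
```

```text
time_s: 12.8
tcp_pos: [0.6005, 0.1271, 0.1067]
tcp_rot: [-3.141, -0.0, -0.124]
ft_force: [0.5, 0.4, -2.2]
grip_width: 0.0232
grasp_force: 59.8
time_s: 14.05
tcp_pos: [0.5924, 0.0625, 0.1066]
tcp_rot: [-3.142, 0.0, -0.124]
ft_force: [0.0, 0.3, -2.8]
grip_width: 0.0233
grasp_force: 60.0
```

View pics/c6.png

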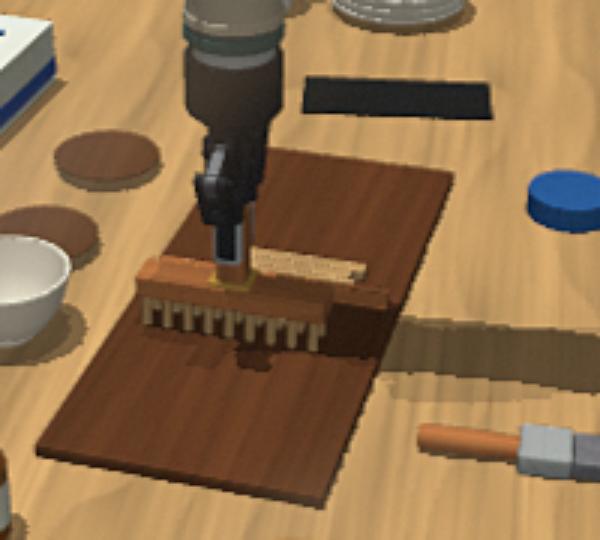

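```bash
python3 -m jog '{"grip":[0,0,0,0,0,0,0,0,0,0],"offset":[[0,0.3,0],[0,0.2,0],[0,0.2,0],[0,0.1,0],[0,0.1,0],[0,0.1,0],[0,0.1,0],[0,0,0],[0,0,0],[0,0,0]],"yaw":[0,0,0,0,0,0,0,0,0,0]}'
```

```text
time_s: 15.35
tcp_pos: [0.5916, 0.0558, 0.1069]
tcp_rot: [-3.136, -0.001, -0.122]
ft_force: [1.3, 9.2, -2.5]
grip_width: 0.0233
grasp_force: 60.2
```

```bash
python3 -m jog '{"grip":[0,0,0,0,0,0,0,0,0,0],"offset":[[0,-0.6,0],[0,-0.9,0],[0,0,-2],[0,0,-2.5],[0,0,-2.5],[0,3,0],[0,5,0],[0,5,0],[0,5,0],[0,4,0]],"yaw":[0,0,0,0,0,0,0,0,0,0]}';   python3 -c "
from h import *
s=snap('top','t6.png');im=s['pixels'][165:315,200:460,::-1];cv2.imwrite('pics/c7.png',cv2.resize(im,None,fx=3,fy=3))"
```

```text
time_s: 16.6
tcp_pos: [0.5647, -0.1552, 0.1767]
tcp_rot: [3.14, 0.0, -0.126]
ft_force: [0.8, -0.6, -1.6]
grip_width: 0.0231
grasp_force: 60.2
```

View pics/c7.png

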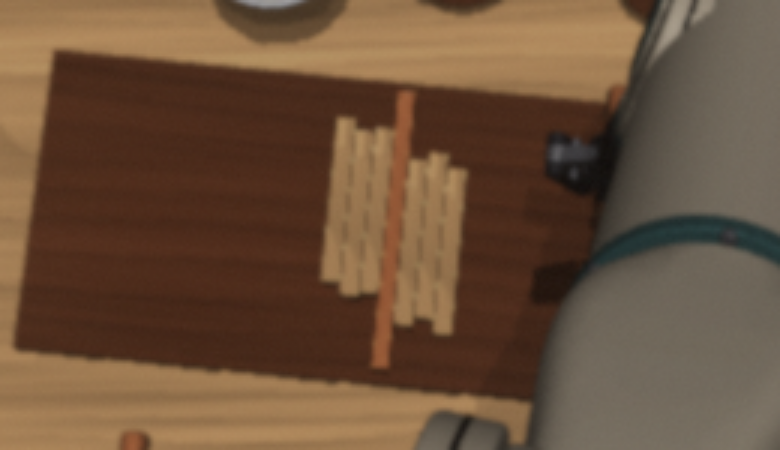

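Both sides now lie in tight rows against the rib: left at crop (322–393, 117–297), right at (397–465, 155–333). The rake goes back to the mat.

```bash
python3 -m jog '{"grip":[0,0,0,0,0,0,0,0,0,0],"offset":[[-0.53,4.66,0],[-0.53,4.66,0],[-0.53,4.66,0],[-0.53,4.66,0],[-0.53,4.66,0],[-0.53,4.66,0],[0,0,0],[0,0,0],[0,0,0],[0,0,0]],"yaw":[0,0,0,0,0,0,-6.35,-6.35,0,0]}'
```

```text
time_s: 17.9
tcp_pos: [0.4993, -0.4255, 0.1765]
tcp_rot: [3.141, 0.001, 0.096]
ft_force: [-1.0, -0.0, -2.7]
grip_width: 0.0234
grasp_force: 60.4
```

```bash
python3 -m jog '{"grip":[0,0,0,0,0,0,0,0,0,0],"offset":[[0,0.4,2.5],[0,0,2.5],[0,0,1.5],[0,0,1],[0,0,0.2],[0,0,0.1],[0,0,0.1],[0,0,0.1],[0,0,0],[0,0,0]],"yaw":[0,0,0,0,0,0,0,0,0,0]}'
```

```text
time_s: 19.15
tcp_pos: [0.4999, -0.4296, 0.0967]
tcp_rot: [3.142, -0.0, 0.097]
ft_force: [-0.2, 0.4, -2.6]
grip_width: 0.023
grasp_force: 60.5
```

```bash
python3 -m jog '{"grip":[0,0,0,0,0,0,0,0,0,0],"offset":[[0,0,0.05],[0,0,0.05],[0,0,0.03],[0,0,0],[0,0,0],[0,0,0],[0,0,0],[0,0,0],[0,0,0],[0,0,0]],"yaw":[0,0,0,0,0,0,0,0,0,0]}'
```

```text
time_s: 20.4
tcp_pos: [0.5, -0.4296, 0.0961]
tcp_rot: [3.141, -0.001, 0.098]
ft_force: [-0.1, 1.7, 5.5]
grip_width: 0.0231
grasp_force: 61.4
```

Contact with the mat: the force is now +5.5 N. I release and rise.

```bash
python3 -m jog '{"grip":[0.3,0.6,1,1,1,1,1,1,1,1],"offset":[[0,0,0],[0,0,0],[0,0,0],[0,0,0],[0,0,0],[0,0,0],[0,0,-2],[0,0,-4],[0,0,-5],[0,0,-5]],"yaw":[0,0,0,0,0,0,0,0,0,0]}'; python3 -m jog '{"grip":[1,1,1,1,1,1,1,1,1,1],"offset":[[-4,2,0],[-5,2,0],[-5,2,0],[-5,2,0],[0,0,0],[0,0,0],[0,0,0],[0,0,0],[0,0,0],[0,0,0]],"yaw":[0,0,0,0,0,0,0,0,0,0]}'; python3 - <<'E'
from h import *
s=snap('top','t7.png')
R=np.array(s['R']);t=np.array(s['t'])
v,u=np.mgrid[:480,:640];Z=s['z_map']
P=(np.stack([(u-s['cx'])/s['fx']*Z,(v-s['cy'])/s['fy']*Z,Z],-1)-t)@R
m=(abs(P[...,0]-.498)<.12)&(abs(P[...,1]+.43)<.07)
for a,b in [(.105,.135),(.04,.058)]:
    q=P[m&(P[...,2]>a)&(P[...,2]<b)]; print(len(q),q.mean(0)); print(cv2.minAreaRect((q[:,:2]*1000).astype(np.float32)))
E
```

```text
time_s: 21.65
tcp_pos: [0.4998, -0.4296, 0.2585]
tcp_rot: [3.141, -0.001, 0.097]
ft_force: [1.2, -0.5, 0.1]
grip_width: 0.0854
grasp_force: 0.0
time_s: 22.9
tcp_pos: [0.3188, -0.5275, 0.2552]
tcp_rot: [-3.141, 0.0, 0.098]
ft_force: [0.2, -0.6, -0.9]
grip_width: 0.0859
grasp_force: 0.0
161 [ 0.49999975 -0.4281597   0.1132792 ]
((500.55621337890625, -429.5770568847656), (23.9455509185791, 24.81419563293457), 6.932774543762207)
1172 [ 0.49890982 -0.42737567  0.04810906]
((500.69598388671875, -429.0716247558594), (157.7965545654297, 36.3398323059082), 5.565332412719727)
```

The depth data shows the rake upright at (0.500, -0.429), about 2 mm from the mat's centre.

```bash
python3 -c "
from plant import close_job; print(close_job())"
```

```text
the job is handed in; nothing more can be done
None
```

The job is handed in: each side's three blanks lie in a tight row along the rib, and the rake stands upright and released on its mat, about 2 mm from the centre (the hand-in returned no verdict).

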